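# Switch off the battery charger's socket

## Robot

A 6-joint arm with a two-finger parallel gripper is mounted at the origin on the work surface. World frame = base frame: x ahead of the robot, y to its left, z up, the work surface at z = 0. Lengths are in mm, angles in rad, forces in N, time in s.
With the tool pointing down it reaches from about 275 to 750 mm from the base axis. Payload 10.2 kg.
Tool frame: the origin (TCP) lies between the finger pads; the fingertips stand 17 mm ahead of it and the grasp point (between the pads) lies 2 mm behind it; z points along the fingers, y is the line along which they close (so a half turn about z gives the same grasp; the last joint's range is limited). The gripper opens to 85 mm and grips with 20 to 120 N. Pads are 22 mm wide; open, the fingers measure 114 mm over their backs; the gripper's body (76 mm by 85 mm) begins 54 mm behind the grasp point. The pads swing forward as they close: fully open they stand 13 mm farther back than shut.
Start: joints at [-1.367, 0.313, 1.498, -0, 1.331, -0.223], TCP at [217.317, -477.917, 248.294] pointing down, gripper open.
Joint ranges: [-2.94, 2.94], [-0.97, 2.17], [0.19, 2.56], [-1.23, 4.37], [0.02, 3.11], [-2.88, 2.88]. Speed limits (rad/s): [2.39, 2.39, 3.01, 3.14, 3.14, 3.14].

## Interface

Orientations are given as a unit quaternion [w, x, y, z].
In Python, from rig import * gives the robot as it stands.
- The arm moves only by the tool step_arm, never from a script. Its argument "commands" is text: rows parted by semicolons, each of 7 numbers parted by spaces: the opening, from 0 (shut) to 1 (fully open), then the shift along the tool's x, y, z in cm, then the turn, a rotation vector about the tool's x, y, z in rad. In form: hand x y z rx ry rz; .... A call has 1 to 20 rows; each row is the pose to reach, as a shift and turn from the pose commanded when the call began, along the tool's axes at that moment; what a row does not reach only later rows make up. A row lasts 1/12 s, in which the tool goes at most 41.7 mm and 7.16 degrees, less where a joint would pass 70% of its speed; a pose out of reach is approached as far as the arm can. A call with a gripper value outside its range is refused whole. The fingers move at their own pace and stop on an object; "newtons" is the grip in N (left out, the last holds). Time passes only in rows, so rows that repeat a pose let the fingers close. It gives the time, the measured TCP pose, the force, the opening and the grip force at its end, in the units of the state.
- sense(): the state, without advancing time (a new reading comes with each control period).
- capture(name): name is "side" or "top" or "wrist"; returns the picture (480x640x3 uint8, red, green, blue); there is no depth.
- camera_model(name): a dict with "mtx" (3x3 intrinsics, pixels), "eye" and "rotation" of the camera in the world. Camera axes: x right, y down, z forward; pixel columns grow to the right and rows downward; lengths in mm; the calibration is good to about 2 mm. A picture is of the moment at which its call begins: read the wrist's pose just before it. camera_model takes no time and is no camera call; for the wrist camera it gives the pose at the moment of the call.
- finish_job(): hands the job in; it is judged then, once.
Trained networks look in the newest picture that a camera, given by its name, has taken for a name from the list of things; names that differ only in an ending like _2 or _b are one class to them, and where a whole thing is asked for, a point or a joint stands for the part that bears it (a point fixed in the world has none). Each returns a list of dicts, best first, with "score" (0 to 1); they miss things now and then, are a little off and sometimes report something else, mostly with a low value. They report only what shows in the picture. A call takes as long as a camera call. They do not tell look-alikes from the thing itself.
- search_frame(camera, label): "rect" ([centre column, centre row, width, height] in pixels, round what is visible of it).
- trace(camera, label): "mask" (480x640 bool, what is visible of it) and "rect" ([centre column, centre row, width, height] in pixels, round what is visible of it).
- spot_point(camera, label): "xy" ([column, row] in pixels: a listed point, or the origin of a listed thing).
The state is a dict: "time_s": time; "joints": joint angles; "dq": joint speeds; "tau": joint torques, N m; "eef_pos": TCP position; "ee_rot": TCP orientation; "force": force on the tool from outside, world axes, zero at the start; "wrist_torque": the same for the moment, N m; "grip_width": opening from 0.0 (shut) to 1.0 (fully open); "grip_force": force on a finger pad.
Only numpy, scipy, OpenCV 4.12 (cv2) and the standard library are available. Lean on these libraries where they do the work, as an engineer would, in place of code of your own. Each camera call takes 0.05 s, during which the arm holds its last target. There are 200 camera calls.

## Task

The cells in the black battery charger are full: switch off its socket by lightly pressing the outer end of the red rocker switch beside it until it snaps over, then take the hand away. Leave the other three switches on, and do not unplug, shift or tip anything that is plugged into the strip.

Things in the scene. Friction and masses are not known exactly. Their poses are not given: they have to be found in the camera images.
- strip: Dark grey socket strip screwed to the bench: 298 mm long (y axis), 84 mm wide (x axis), top 42 mm over the bench, black end caps 1 mm higher. Origin: centre of its underside; x points from the row of red switches to the row of sockets, z up. Four sockets at x = +15 mm, y = +90, +30, -30, -90 mm; each socket's own rocker switch pivots at x = -25 mm, same y. Cannot move.
- battery_charger: Black plug-in charger with two green AA cells in its top and two lit green lamps, in one of the four sockets (varies). 54 mm along the strip; across it from 21 mm towards the switches to 59 mm away from them; 30 mm high over the strip. Origin: on its plug's axis, level with the strip's top; axes as the strip's. Loose: it only stands in the socket.
- usb_charger: White box-shaped USB charger, 40 x 42 mm and 46 mm high over the strip, two USB ports on top; loose in another socket. Origin on its plug's axis, level with the strip's top.
- smart_plug: White round smart plug, 50 mm diameter, 40 mm high over the strip, with a grey socket face on top; loose in another socket. Origin on its plug's axis, level with the strip's top.
- socket_cover: White flat safety cover, 43 mm diameter and 3 mm thick with a small finger tab (8 mm high in all), loose in the remaining socket. Origin at its centre, level with the strip's top.
- socket1 (a point): Centre of the mouth of socket 1 (strip x = +15 mm, y = +90 mm, on the top surface); recess 40 mm wide, 18 mm deep.
- sw1 (a joint): Red rocker switch of socket 1, 16 mm wide along the strip. 0 = on (as found: outer end, white circle, up; inner end, white line, down); 0.48 rad = off (outer end down). An over-centre spring snaps it to the nearer end position from the middle (0.24 rad). It starts to move at about 5 N straight down on the outer end, and needs less as it goes over.
- sw1_off (a point): Upper edge of the outer end of switch 1: press here for off. Strip x = -36 mm (6 mm inside the strip's edge; free space beyond, a fingertip may overhang), 11 mm from the pivot. 49.5 mm over the bench when on, 44 mm when off; snaps over once below about 46.9 mm. A fingertip covering both halves blocks it. Moves with the rocker.
- socket2 (a point): Centre of the mouth of socket 2 (strip x = +15 mm, y = +30 mm, on the top surface); recess 40 mm wide, 18 mm deep.
- sw2 (a joint): Red rocker switch of socket 2, 16 mm wide along the strip. 0 = on (as found: outer end, white circle, up; inner end, white line, down); 0.48 rad = off (outer end down). An over-centre spring snaps it to the nearer end position from the middle (0.24 rad). It starts to move at about 5 N straight down on the outer end, and needs less as it goes over.
- sw2_off (a point): Upper edge of the outer end of switch 2: press here for off. Strip x = -36 mm (6 mm inside the strip's edge; free space beyond, a fingertip may overhang), 11 mm from the pivot. 49.5 mm over the bench when on, 44 mm when off; snaps over once below about 46.9 mm. A fingertip covering both halves blocks it. Moves with the rocker.
- socket3 (a point): Centre of the mouth of socket 3 (strip x = +15 mm, y = -30 mm, on the top surface); recess 40 mm wide, 18 mm deep.
- sw3 (a joint): Red rocker switch of socket 3, 16 mm wide along the strip. 0 = on (as found: outer end, white circle, up; inner end, white line, down); 0.48 rad = off (outer end down). An over-centre spring snaps it to the nearer end position from the middle (0.24 rad). It starts to move at about 5 N straight down on the outer end, and needs less as it goes over.
- sw3_off (a point): Upper edge of the outer end of switch 3: press here for off. Strip x = -36 mm (6 mm inside the strip's edge; free space beyond, a fingertip may overhang), 11 mm from the pivot. 49.5 mm over the bench when on, 44 mm when off; snaps over once below about 46.9 mm. A fingertip covering both halves blocks it. Moves with the rocker.
- socket4 (a point): Centre of the mouth of socket 4 (strip x = +15 mm, y = -90 mm, on the top surface); recess 40 mm wide, 18 mm deep.
- sw4 (a joint): Red rocker switch of socket 4, 16 mm wide along the strip. 0 = on (as found: outer end, white circle, up; inner end, white line, down); 0.48 rad = off (outer end down). An over-centre spring snaps it to the nearer end position from the middle (0.24 rad). It starts to move at about 5 N straight down on the outer end, and needs less as it goes over.
- sw4_off (a point): Upper edge of the outer end of switch 4: press here for off. Strip x = -36 mm (6 mm inside the strip's edge; free space beyond, a fingertip may overhang), 11 mm from the pivot. 49.5 mm over the bench when on, 44 mm when off; snaps over once below about 46.9 mm. A fingertip covering both halves blocks it. Moves with the rocker.
There are look-alikes about, which are no part of the job. What is shaped like the usb_charger but orange or yellow is not meant.

How it is judged (in metres and radians):
At the end, for the whole second after the job is handed in: The switch of the socket that holds the battery charger is off (joint over 0.40 of 0.48 rad), the other three are on (under 0.08 rad), and the four plugged-in things are at rest in their sockets, each within 8 mm of where it was and tilted less than 0.12 rad (((horizontal distance between battery_charger and socket1 below 0.012 m and value of joint sw1 above 0.4 rad and value of joint each of sw2, sw3, sw4 below 0.08 rad) or (horizontal distance between battery_charger and socket2 below 0.012 m and value of joint each of sw1, sw3, sw4 below 0.08 rad and value of joint sw2 above 0.4 rad) or (horizontal distance between battery_charger and socket3 below 0.012 m and value of joint each of sw1, sw2, sw4 below 0.08 rad and value of joint sw3 above 0.4 rad) or (horizontal distance between battery_charger and socket4 below 0.012 m and value of joint each of sw1, sw2, sw3 below 0.08 rad and value of joint sw4 above 0.4 rad)) and distance of each of battery_charger, usb_charger, smart_plug, socket_cover from where it was at the start of the episode below 0.008 m and angle between each of battery_charger, usb_charger, smart_plug, socket_cover's own z axis and vertical below 0.12 rad and linear speed of each of battery_charger, usb_charger, smart_plug, socket_cover below 0.02 m/s); the robot touches nothing.
It fails at once if a switch of another socket was moved (more than 0.12 rad) ((horizontal distance between battery_charger and socket1 above 0.03 m and value of joint sw1 above 0.12 rad) or (horizontal distance between battery_charger and socket2 above 0.03 m and value of joint sw2 above 0.12 rad) or (horizontal distance between battery_charger and socket3 above 0.03 m and value of joint sw3 above 0.12 rad) or (horizontal distance between battery_charger and socket4 above 0.03 m and value of joint sw4 above 0.12 rad)).
It fails at once if something plugged in was lifted, shifted (over 10 mm) or tipped (over 0.2 rad) (distance of any of battery_charger, usb_charger, smart_plug, socket_cover from where it was at the start of the episode above 0.01 m or angle between any of battery_charger, usb_charger, smart_plug, socket_cover's own z axis and vertical above 0.2 rad).
It fails at once if the strip or a switch was pressed hard (over 30 N) (contact force between any of the fingers, the arm and strip above 30 N).
It also fails if it takes over 29 s, if anything falls off the work surface, if the arm or the gripper's body presses on something with over 40 N, if the wrist force passes 120 N, or if a joint passes its speed limit or range.

## Working session

There is one attempt and no reset: what is moved stays moved. The work goes in short steps, Python scripts to look and compute and a tool call to move; the robot and the scene stay as the last step left them, time stands still between calls to the robot, and variables do not carry over. Pictures are saved under pics/ and viewed, at most 10 in all, crops included, and the job is handed in when it is done.

Besides the shell and the picture viewer there is one more tool, called after "Call:" as name(argument=value, ...) on one line, values as JSON. step_arm: Moves the arm, as the interface text tells. Its arguments: {"type":"object","properties":{"commands":{"type":"string"},"newtons":{"type":"number"}},"required":["commands"]}

```bash
mkdir -p pics; python3 - <<'E'
from rig import *
import cv2,numpy as np
for c in ("top","side"):
    im=capture(c); cv2.imwrite(f"pics/{c}0.png",im[:,:,::-1])
    m=camera_model(c); print(c,np.round(m["mtx"],1).tolist(),np.round(m["eye"],1).tolist(),np.round(m["rotation"],3).tolist())
    for l in ("battery_charger","usb_charger","smart_plug","socket_cover","sw1_off","sw2_off","sw3_off","sw4_off","socket1","socket4","strip"):
        print(l,[(round(r["score"],2),np.round(r["xy"]).tolist()) for r in spot_point(c,l)[:4]])
s=sense();print(s)
E
```

```text
top [[476.1, 0.0, 322.2], [0.0, 476.1, 235.4], [0.0, 0.0, 1.0]] [555.1, -0.7, 787.7] [0.01, -0.702, 0.712, -0.026]
battery_charger [(0.8, [296.0, 212.0])]
usb_charger [(0.76, [379.0, 295.0]), (0.74, [430.0, 171.0]), (0.56, [371.0, 224.0]), (0.18, [294.0, 212.0])]
smart_plug [(0.85, [261.0, 202.0])]
socket_cover [(0.97, [334.0, 216.0])]
sw1_off [(0.56, [255.0, 241.0]), (0.3, [334.0, 246.0])]
sw2_off [(0.67, [291.0, 244.0]), (0.45, [319.0, 221.0])]
sw3_off [(0.66, [331.0, 244.0])]
sw4_off [(0.68, [363.0, 249.0])]
socket1 [(0.91, [371.0, 218.0]), (0.89, [334.0, 214.0]), (0.73, [294.0, 213.0]), (0.69, [260.0, 204.0])]
socket4 [(0.91, [371.0, 218.0]), (0.89, [334.0, 214.0]), (0.73, [294.0, 213.0]), (0.69, [260.0, 204.0])]
strip []
side [[509.9, 0.0, 323.2], [0.0, 509.9, 242.9], [0.0, 0.0, 1.0]] [438.7, 449.3, 527.7] [0.07, -0.174, 0.907, -0.377]
battery_charger [(0.91, [304.0, 257.0])]
usb_charger [(0.73, [430.0, 230.0]), (0.66, [345.0, 204.0]), (0.64, [323.0, 166.0])]
smart_plug [(0.79, [284.0, 281.0]), (0.5, [360.0, 238.0]), (0.49, [304.0, 252.0])]
socket_cover [(0.8, [328.0, 226.0]), (
[... 434 characters left out ...]
, 'joints': array([-1.36740288e+00,  3.12907283e-01,  1.49768412e+00,  9.89997083e-06,
        1.33100050e+00, -2.23411322e-01]), 'dq': array([ 1.41760107e-03,  6.13451391e-04,  7.99140000e-04, -1.23740965e-05,
       -4.30181181e-04,  1.44018176e-03]), 'tau': array([-3.69759036e-04, -4.12171018e+01, -2.59897292e+01, -1.84785004e-04,
        6.08454793e-04, -1.41327675e-05]), 'eef_pos': array([ 217.31949983, -477.92289619,  248.29643052]), 'ee_rot': array([4.21533304e-07, 9.77316243e-01, 2.11785175e-01, 4.80437100e-06]), 'force': array([ 0.41396585, -0.22836368,  0.28051321]), 'wrist_torque': array([ 0.00378695, -0.01668236, -0.00419081]), 'grip_force': 0.0, 'grip_width': 1.0007820555151514}
```

View both.

```bash
python3 - <<'E'
import cv2
a=cv2.imread("pics/top0.png")[150:310,220:460]; cv2.imwrite("pics/topc.png",cv2.resize(a,None,fx=3.3,fy=3.3,interpolation=2))
E
```

```text
(no output)
```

View pics/topc.png

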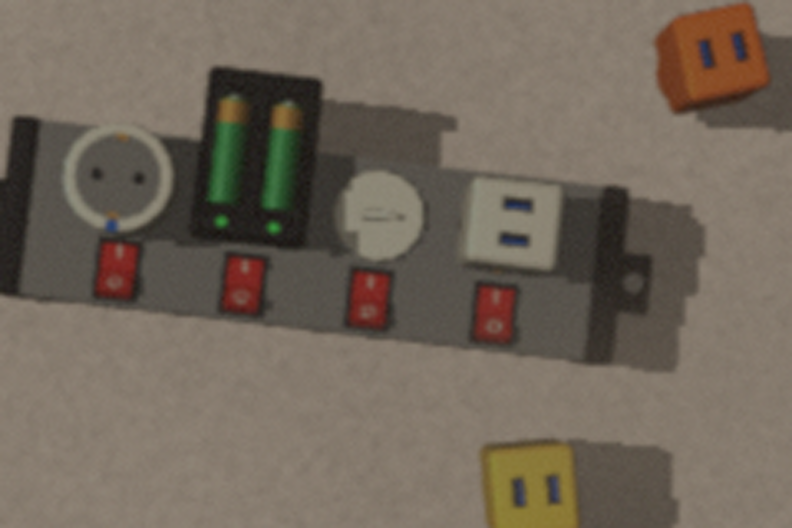

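View pics/side0.png

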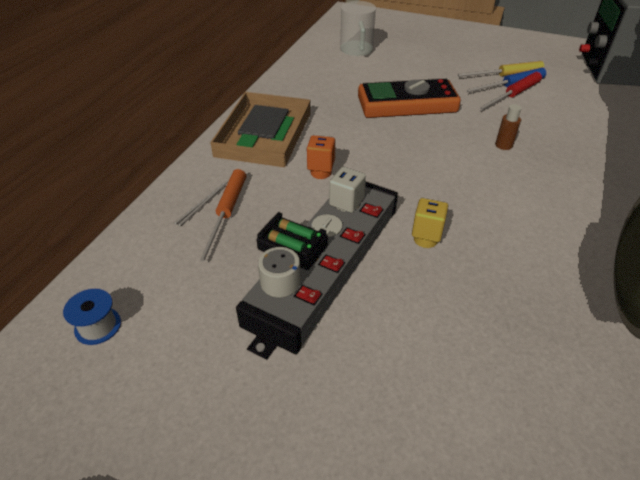

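The battery charger is the black thing in socket 2, the second from the left in the top crop. The candidate rockers (full top-image pixels) are sw1 (255,232), sw2 (294,236), sw3 (332,240) and sw4 (370,245). I choose sw2, right below the charger and its two lit lamps. The orange and yellow boxes are look-alikes and not part of the job.

```bash
cat > h.py <<'E'
from rig import *
import cv2,numpy as np
from scipy.spatial.transform import Rotation as R
from scipy.optimize import least_squares
def proj(m,P):
    M=np.array(m["rotation"]); q=(np.array(P)-m["eye"])@M   # columns = camera axes in world
    return (q@np.array(m["mtx"]).T)[:,:2]/q[:,2:]
def reds(im,area=40):
    h=cv2.cvtColor(im,cv2.COLOR_RGB2HSV); k=(((h[...,0]<5)|(h[...,0]>172))&(h[...,1]>150)&(h[...,2]>60)).astype(np.uint8)
    k=cv2.morphologyEx(k,cv2.MORPH_CLOSE,np.ones((5,5)))
    n,_,st,c=cv2.connectedComponentsWithStats(k)
    return [(st[i].tolist(),c[i].round(1)) for i in range(1,n) if st[i][4]>area]
def world(p,pts):
    c,s=np.cos(p[2]),np.sin(p[2]); a=np.array(pts,float)
    return np.c_[p[0]+c*a[:,0]-s*a[:,1],p[1]+s*a[:,0]+c*a[:,1],a[:,2]]
PIV=[(-25,y,46) for y in (90,30,-30,-90)]
def move(target,yaw):
    s=sense(); q=s["ee_rot"]; r=R.from_quat([q[1],q[2],q[3],q[0]]); x=np.array([np.cos(yaw),np.sin(yaw),0]); y=np.array([x[1],-x[0],0])
    T=R.from_matrix(np.c_[x,y,[0,0,-1]])
    return s["eef_pos"].round(1), (r.inv().apply(np.array(target)-s["eef_pos"])/10).round(2),(r.inv()*T).as_rotvec().round(3)
E
python3 - <<'E'
from h import *
obs={}
for c in ("top","side"):
    im=cv2.imread(f"pics/{c}0.png")[:,:,::-1]; b=reds(np.ascontiguousarray(im)); print(c,b)
    sel=[x for x in b if (225<x[1][1]<255 and 240<x[1][0]<385 if c=="top" else 200<x[1][1]<305 and 300<x[1][0]<385)]
    assert len(sel)==4; obs[c]=np.array([x[1] for x in sorted(sel,key=lambda x:x[1][0])])
for cs in (("top",),("side",),("top","side")):
    f=lambda p:np.concatenate([(proj(camera_model(c),world(p,PIV))-obs[c]).ravel() for c in cs])
    o=least_squares(f,[500,30,-.1]); print(cs,o.x.round(3),np.abs(o.fun).max().round(2)); 
    w=world(o.x,[(-36,30,49.5),(-42,30,49.5)]);print(w.round(1))
p=o.x
print(move([*w[1][:2],150],p[2]))
E
```

```text
top [([249, 223, 13, 17, 173], array([255. , 231.4])), ([288, 228, 12, 17, 165], array([293.1, 235.8])), ([326, 232, 12, 17, 167], array([331.3, 240.3])), ([364, 237, 12, 16, 149], array([369.4, 244.4])), ([88, 354, 80, 104, 4532], array([127.4, 405.2]))]
side [([580, 44, 10, 8, 66], array([584.8,  47.5])), ([507, 72, 35, 25, 366], array([523.4,  84. ])), ([438, 79, 13, 16, 66], array([443.9,  86.7])), ([361, 204, 21, 12, 162], array([371.3, 209.6])), ([342, 228, 22, 14, 191], array([352.6, 234.7])), ([320, 256, 24, 15, 222], array([331.7, 262.8])), ([296, 286, 25, 17, 259], array([308.1, 294.2]))]Traceback (most recent call last):
  File "<stdin>", line 9, in <module>
    return func(*args, **kwargs)
    vector_fun = VectorFunction(
        fun_wrapped,
    ...<6 lines>...
        workers=workers
    )
    self._update_fun()
    ~~~~~~~~~~~~~~~~^^
    self.f = self.fun_wrapped(xp_copy(self.x))
             ~~~~~~~~~~~~~~~~^^^^^^^^^^^^^^^^^
    return np.atleast_1d(self.fun(x))
                         ~~~~~~~~^^^
    return self.f(x, *self.args, **self.kwargs)
           ~~~~~~^^^^^^^^^^^^^^^^^^^^^^^^^^^^^^
  File "<stdin>", line 8, in <lambda>
  File "h.py", line 6, in proj
    M=np.array(m["rotation"]); q=(np.array(P)-m["eye"])@M   # columns = camera axes in world
                                 ~~~~~~~~~~~~~~~~~~~~~~^~
ValueError: matmul: Input operand 1 has a mismatch in its core dimension 0, with gufunc signature (n?,k),(k,m?)->(n?,m?) (size 4 is different from 3)
```

```bash
sed -i 's/M=np.array(m\["rotation"\]);/w=m["rotation"]; M=R.from_quat([w[1],w[2],w[3],w[0]]).as_matrix();/' h.py
cat > fit.py <<'E'
from h import *
obs={"top":[(255,231.4),(293.1,235.8),(331.3,240.3),(369.4,244.4)],"side":[(308.1,294.2),(331.7,262.8),(352.6,234.7),(371.3,209.6)]}
def fit(cs):
    ms={c:camera_model(c) for c in cs}
    f=lambda p:np.concatenate([(proj(ms[c],world(p,PIV))-obs[c]).ravel() for c in cs])
    return least_squares(f,[500,30,-.1])
E
python3 - <<'E'
from fit import *
for cs in (("top",),("side",),("top","side")):
    o=fit(cs); print(cs,o.x.round(3),np.abs(o.fun).max().round(2)); 
    w=world(o.x,[(-36,30,49.5),(-42,30,49.5)]);print(w.round(1).tolist())
p=o.x
print(move([*w[1][:2],150],p[2]))
E
```

```text
('top',) [ 6.13657e+02 -5.50300e+00 -1.28000e-01] 0.21
[[581.8, 28.9, 49.5], [575.8, 29.6, 49.5]]
('side',) [ 6.12698e+02 -3.74800e+00 -1.31000e-01] 0.31
[[580.9, 30.7, 49.5], [575.0, 31.5, 49.5]]
('top', 'side') [ 6.13211e+02 -4.77800e+00 -1.29000e-01] 0.89
[[581.4, 29.6, 49.5], [575.4, 30.4, 49.5]]
(array([ 217.3, -477.9,  248.3]), array([ 53.64, -31.45,   9.83]), array([ 0.   , -0.   ,  0.556]))
```

Call:
step_arm(commands="0 53.6 -31.4 9.8 0 0 0.556;0 53.6 -31.4 9.8 0 0 0.556;0 53.6 -31.4 9.8 0 0 0.556;0 53.6 -31.4 9.8 0 0 0.556;0 53.6 -31.4 9.8 0 0 0.556;0 53.6 -31.4 9.8 0 0 0.556;0 53.6 -31.4 9.8 0 0 0.556;0 53.6 -31.4 9.8 0 0 0.556;0 53.6 -31.4 9.8 0 0 0.556;0 53.6 -31.4 9.8 0 0 0.556;0 53.6 -31.4 9.8 0 0 0.556;0 53.6 -31.4 9.8 0 0 0.556;0 53.6 -31.4 9.8 0 0 0.556;0 53.6 -31.4 9.8 0 0 0.556;0 53.6 -31.4 9.8 0 0 0.556;0 53.6 -31.4 9.8 0 0 0.556;0 53.6 -31.4 9.8 0 0 0.556;0 53.6 -31.4 9.8 0 0 0.556;0 53.6 -31.4 9.8 0 0 0.556;0 53.6 -31.4 9.8 0 0 0.556", newtons=20)

```text
time_s: 2.87
eef_pos: [574.9, 28.5, 150.7]
ee_rot: [0.0, 0.998, -0.065, 0.0]
force: [0.2, 0.0, 0.7]
grip_width: 0.0
grip_force: 0.0
```

```bash
python3 - <<'E'
from fit import *
m=camera_model("wrist"); im=capture("wrist")
cv2.imwrite("pics/w1.png",im[:,:,::-1])
p=fit(("top","side")).x
print(p.round(3),reds(im,100)); print(proj(m,world(p,PIV)).round(0).tolist(),proj(m,world(p,[(-36,30,49.5)])).round(0))
print(spot_point("wrist","sw2_off")[:4])
s=sense();print(s["time_s"],s["eef_pos"],s["grip_width"],s["force"],move([575.4,30.4,100],p[2]))
E
```

```text
[ 6.13211e+02 -4.77800e+00 -1.29000e-01] [([198, 195, 29, 42, 1017], array([212.4, 218.3])), ([299, 195, 28, 43, 1179], array([312.6, 215.6])), ([398, 195, 31, 43, 1234], array([413.3, 216.1])), ([499, 195, 32, 42, 1150], array([514.3, 215.7])), ([0, 443, 49, 37, 834], array([ 21.4, 461.1]))]
[[211.0, 218.0], [313.0, 218.0], [414.0, 218.0], [516.0, 218.0]] [[313. 238.]]
[{'xy': [312.7, 237.6], 'score': 0.73}]
2.9667 [575.03222388  28.70892616 150.7556937 ] -0.002125885315840655 [-0.80580745 -0.19303921 -0.00556511] (array([575. ,  28.7, 150.8]), array([ 0.01, -0.17,  5.08]), array([ 0.   , -0.001, -0.002]))
```

View pics/w1.png

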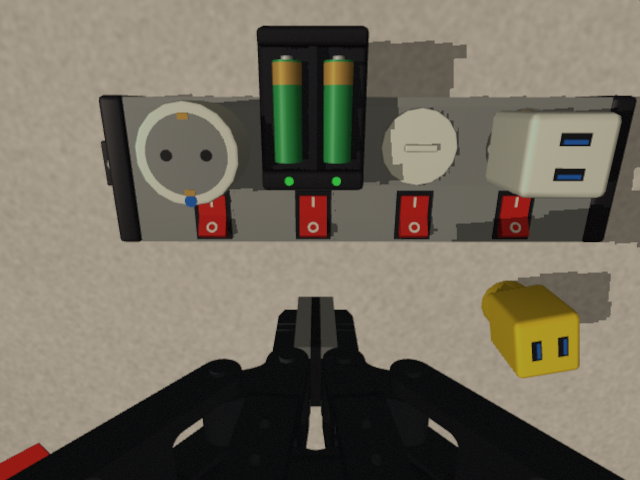

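The wrist picture shows rocker 2 at (313,216) and its circle end at (313,238), right below the black charger. Both are within 2 px of the fit. The shut fingertips are near column 316. I'll now go down over the outer end.

Call:
step_arm(commands="0 -0.1 0 4 0 0 0;0 -0.1 0 7 0 0 0;0 -0.1 0 7.7 0 0 0;0 -0.1 0 7.7 0 0 0;0 -0.1 0 7.7 0 0 0;0 -0.1 0 7.7 0 0 0")

```text
time_s: 3.47
eef_pos: [575.3, 29.6, 75.4]
ee_rot: [0.0, 0.998, -0.065, 0.002]
force: [0.7, -0.7, 0.0]
grip_width: -0.001
grip_force: 0.0
```

```bash
python3 - <<'E'
from fit import *
im=capture("wrist"); cv2.imwrite("pics/w2.png",im[:,:,::-1])
im=capture("side"); cv2.imwrite("pics/s2.png",cv2.resize(im[190:330,230:430,::-1],None,fx=3.5,fy=3.5,interpolation=2))
p=fit(("top","side")).x
s=sense();print(s["time_s"],s["eef_pos"],s["force"],move([*world(p,[(-43,30,0)])[0][:2],64],p[2]))
E
```

```text
3.5667 [575.12424869  29.75377697  75.06776921] [-0.69130433  0.20731225 -0.15061411] (array([575.1,  29.8,  75.1]), array([-0.08, -0.07,  1.11]), array([ 0.   , -0.003, -0.   ]))
```

View pics/w2.png

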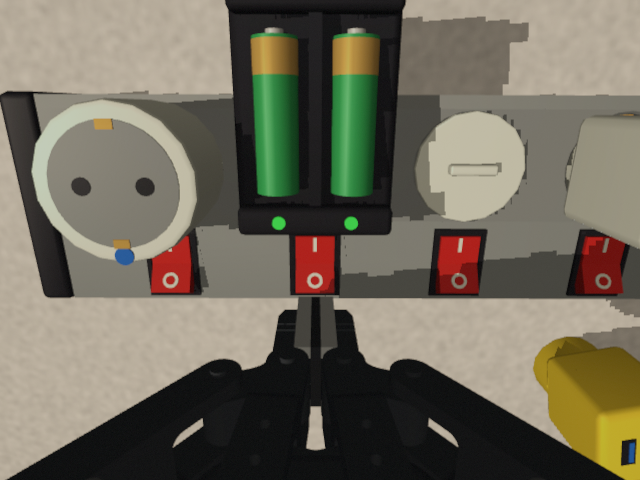

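View pics/s2.png

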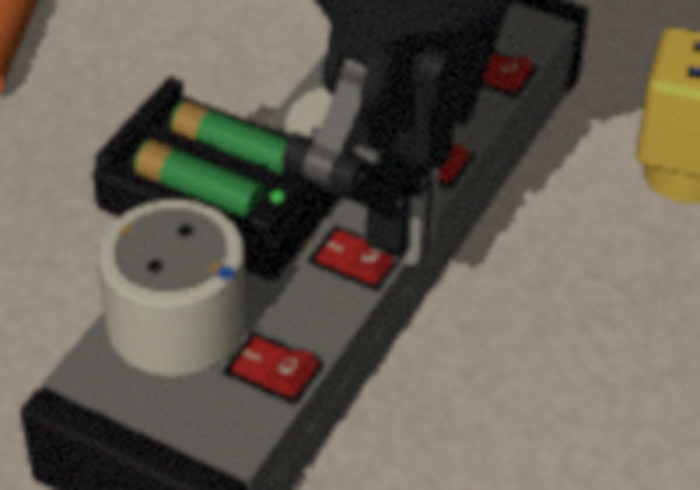

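The wrist view has the shut tip at (316,297), in front of rocker 2's circle at (315,281). The side crop shows the finger just above the outer end of rocker 2. I'll check the tip's forward extent by projection.

```bash
python3 - <<'E'
from fit import *
m=camera_model("wrist"); p=fit(("top","side")).x; e=sense()["eef_pos"]; c,s=np.cos(p[2]),np.sin(p[2])
for d in (0,4,8,11): print(d,proj(m,[e+[d*c,d*s,-17],e+[d*c,d*s,-10],e+[d*c,d*s,0]]).round(0).tolist())
print(proj(m,world(p,[(-36,30,49.5),(-42,30,42),(-25,30,47)])).round(0).tolist())
E
```

```text
0 [[317.0, 319.0], [317.0, 329.0], [317.0, 343.0]]
4 [[317.0, 310.0], [317.0, 319.0], [317.0, 333.0]]
8 [[317.0, 301.0], [317.0, 310.0], [317.0, 323.0]]
11 [[317.0, 294.0], [317.0, 303.0], [317.0, 316.0]]
[[315.0, 295.0], [315.0, 300.0], [315.0, 268.0]]
```

Call:
step_arm(commands="0 0 0 0.3 0 0 0;0 0 0 0.5 0 0 0;0 0 0 0.6 0 0 0;0 0 0 0.7 0 0 0;0 0 0 0.7 0 0 0;0 0 0 0.7 0 0 0")

```text
time_s: 4.07
eef_pos: [574.3, 29.9, 66.5]
ee_rot: [0.0, 0.998, -0.065, 0.0]
force: [-0.8, 0.1, 1.7]
grip_width: 0.001
grip_force: 1.0
```

Call:
step_arm(commands="0 0 0 0.05 0 0 0;0 0 0 0.1 0 0 0;0 0 0 0.15 0 0 0;0 0 0 0.15 0 0 0;0 0 0 0.15 0 0 0")

```text
time_s: 4.48
eef_pos: [574.2, 30.0, 64.8]
ee_rot: [-0.0, 0.998, -0.065, -0.0]
force: [-1.2, 0.4, 3.0]
grip_width: -0.005
grip_force: 1.5
```

Call:
step_arm(commands="0 0 0 0.05 0 0 0;0 0 0 0.1 0 0 0;0 0 0 0.15 0 0 0;0 0 0 0.15 0 0 0;0 0 0 0.15 0 0 0")

```text
time_s: 4.9
eef_pos: [574.3, 29.9, 63.1]
ee_rot: [-0.0, 0.998, -0.065, -0.0]
force: [0.2, 0.2, -1.0]
grip_width: -0.001
grip_force: 0.0
```

Force went back to zero, which suggests it snapped. I'll retreat and check.

Call:
step_arm(commands="0 0 0 -1 0 0 0;0 0 0 -4 0 0 0;0 0 0 -8 0 0 0;0 -4 0 -10 0 0 0;0 -8 0 -10 0 0 0;0 -8 0 -10 0 0 0;0 -8 0 -10 0 0 0")

```text
time_s: 5.48
eef_pos: [493.4, 40.7, 164.3]
ee_rot: [0.0, 0.998, -0.064, 0.0]
force: [0.3, -0.3, 0.3]
grip_width: -0.001
grip_force: 0.0
```

```bash
python3 - <<'E'
from fit import *
im=capture("wrist"); a=im[120:420,120:560,::-1]; b=capture("side")[190:330,260:400,::-1]
b=cv2.resize(b,(300,300),interpolation=2); cv2.imwrite("pics/end.png",np.hstack([a,b]))
s=sense();print(s["time_s"],s["eef_pos"],s["force"])
E
```

```text
5.5833 [495.77453463  40.05077885 164.18433809] [ 1.28328293  0.51774701 -0.00926628]
```

View pics/end.png

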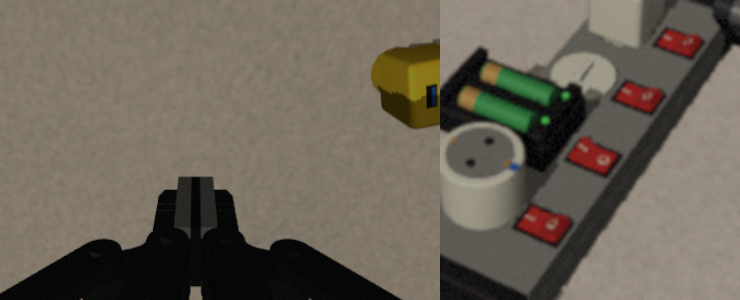

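The side view (right) shows all the plugs in place, and rocker 2 at (592,156) seems tilted differently from the others. I'll enlarge it to confirm, next to the same area from before.

```bash
python3 - <<'E'
from fit import *
f=lambda im:cv2.resize(im[195:310,290:390,::-1],(390,450),interpolation=2)
cv2.imwrite("pics/cmp.png",np.hstack([f(cv2.imread("pics/side0.png")[:,:,::-1]),f(capture("side"))]))
E
```

```text
(no output)
```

View pics/cmp.png

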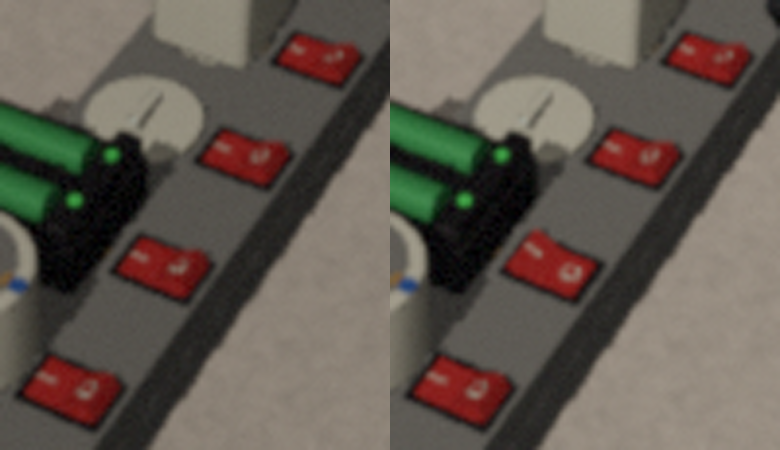

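Rocker 2 (right half, (555,268)) now has its inner end up and its circle end down. The other three rockers and the plugs look the same as before. Handing in.

```bash
python3 -c "
from rig import *
print(finish_job())"
```

```text
the job is handed in; nothing more can be done
None
```

The battery charger's socket (socket 2) is switched off. In the last pictures the other three switches were still on, everything plugged in was in place, and the hand was clear; the job is handed in, but no verdict came back.

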